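# Unclip the bike lamp's battery cover and take out the flat battery

## Robot

A 6-joint arm with a two-finger parallel gripper is mounted at the origin on a cart in front of the work surface, level with it; the furniture and walls round the work are solid. World frame = base frame: x ahead of the robot, y to its left, z up, the work surface at z = 0. Lengths are in m, angles in rad, forces in N, time in s.
With the tool pointing down it reaches from about 0.4 to 0.825 m from the base axis. Payload 7 kg.
Tool frame: the origin (TCP) lies on the mounting face of the last link; the fingertips stand 178 mm ahead of it and the grasp point (between the pads) lies arm.grip_depth ahead of it (arm.grip_depth is the distance from the TCP to the grasp point, in m); z points along the fingers, y is the direction in which the jaws open and shut (so a half turn about z gives the same grasp; the last joint's range is limited). The gripper opens to 88 mm and grips with 3 to 60 N. Pads are 19 mm wide; open, the fingers measure 130 mm over their backs; the gripper's body (78 mm by 193 mm) begins 47 mm behind the grasp point.
Start: joints at [-0.816, 0.359, 0.012, 0, -1.224, -0.288], TCP at [0.304, -0.603, 0.405] pointing down, gripper open.
Joint ranges: [-3.07, 3.07], [-1.43, 2.12], [-1.02, 1.25], [-3.03, 1.67], [-3.05, -0], [-3.03, 3.03]. Speed limits (rad/s): [2.39, 2.39, 3.01, 3.14, 3.14, 3.14].

## Interface

Orientations are given as [roll, pitch, yaw] about the fixed x, y, z axes, in that order (R = Rz(yaw) Ry(pitch) Rx(roll)).
In Python, from station import arm gives the robot as it stands.
- The arm moves only by the tool carry_out, never from a script. Its argument "targets" is a list that holds one entry, the list of rows, each a list of 7 numbers: the turn, a rotation vector about the tool's x, y, z in units of 8 degrees (1.0 is 8 degrees), then the shift along the tool's x, y, z in units of 2.5 cm (1.0 is 2.5 cm), then the opening, from -1 (shut) to 1 (fully open). A call has 1 to 20 rows; each row shifts and turns the commanded pose from where the row before left it, along the tool's axes as they then stand; what a row does not reach is not made up. A row lasts 1/8 s, in which the tool goes at most 62.5 mm and 10.7 degrees, less where a joint would pass 70% of its speed; a pose out of reach is approached as far as the arm can. A call with a number of a shift or a turn outside -1 to 1 is refused whole. A call with a gripper value outside its range is refused whole. The fingers move at their own pace and stop on an object; "squeeze" is the grip in N (left out, the last holds). Time passes only in rows, so rows that do not move let the fingers close. It gives the time, the measured TCP pose, the force and the opening at its end, in the units of the state.
- arm.get_state(): the state, without advancing time (a new reading comes with each control period).
- arm.grab_frame(name): name is "scene" or "top" or "wrist"; returns (picture, depth): 480x640x3 uint8, red, green, blue; 480x640 float32, m along the optical axis (not along the pixel's ray), 0 where there is no reading.
- arm.camera_model(name): a dict with "camera_matrix" (3x3 intrinsics, pixels), "world_from_camera" (4x4, takes a point from camera to world coordinates). Camera axes: x right, y down, z forward; pixel columns grow to the right and rows downward; lengths in m; the calibration is good to about 2 mm. A picture is of the moment at which its call begins: read the wrist's pose just before it. camera_model takes no time and is no camera call; for the wrist camera it gives the pose at the moment of the call.
- arm.job_done(): hands the job in, once; it reports no verdict.
Trained networks look in the newest picture that a camera, given by its name, has taken for a name from the list of things; names that differ only in an ending like _2 or _b are one class to them, and where a whole thing is asked for, a point or a joint stands for the part that bears it (a point fixed in the world has none). Each returns a list of dicts, best first, with "conf" (0 to 1); they miss things now and then, are a little off and sometimes report something else, mostly with a low value. They report only what shows in the picture. A call takes as long as a camera call. They do not tell look-alikes from the thing itself.
- arm.spot_in(camera, query): "point" ([row, column] in pixels, amid what is visible of it).
- arm.landmark_of(camera, query): "point" ([row, column] in pixels: a listed point, or the origin of a listed thing).
The state is a dict: "t": time; "q": joint angles; "qd": joint speeds; "joint_efforts": joint torques, N m; "eef_pos": TCP position; "ee_rot": TCP orientation; "force": force on the tool from outside, world axes, zero at the start; "moment": the same for the moment, N m; "width": finger opening in m.
Only numpy, scipy, OpenCV 4.12 (cv2) and the standard library are available. Lean on these libraries where they do the work, as an engineer would, in place of code of your own. Each camera call takes 0.05 s, during which the arm holds its last target.

## Task

The battery in the bike lamp on the bench stand is flat. Squeeze the cover's two orange-capped side tabs together just far enough to free both catches, not so hard that their legs nip the battery behind them, and lift the cover straight off without tearing at a catch that still holds; stand it right way up in the green tray, then take out the blue battery and lay it in the tray beside the cover. Leave the other things on the bench alone.

Things in the scene. Friction and masses are not known exactly. Their poses are not given: they have to be found in the camera images.
- lamp: Grey bike headlamp on a handlebar stub on a bolted-down stand (foot 100 x 120 x 8 mm). Fixed. Origin: centre of the stand's underside, on the bench. x along the lamp toward its lens (80 mm from the centre), y across, z up. Lamp body 104 (x) x 64 (y) mm; its flat top rim is 80 mm above the bench. A pull on a caught cover, or a push on it, of more than about 15 N breaks its catches.
- lamp_rim (a point): Centre of the lamp's battery opening, at rim height. A hook on each tab leg catches 3 mm under the lip here. A tab starts to move at about 4 N and its hook is free 3 mm in, at about 11.5 N; 4.4 mm in, at about 15 N, the leg behind it meets the battery. The more the cover sits to one side, the narrower this range. Tabs spring back when let go.
- cover: Loose black snap-fit battery cover, 90 g, shallow box 84 (x) x 46 (y) x 27 mm, a sprung press tab with an orange rubber cap on its +y and its -y side. Origin: its centre, in the plane of its lower edge, which rests on the lamp's rim; axes as the lamp's when fitted (0.8 mm of play each way). Two end lugs and the two tab legs reach 10.5 mm below that edge; it stands level on them.
- cover_mid (a point): Middle of the cover, half-way up the orange caps: 11.5 mm above the cover's lower edge, 22 mm above the feet of its legs; axes as the cover's. The caps are 24 mm wide (x) and 15 mm high. They were pushed on by hand: each outer face stands somewhere from 27.5 to 32 mm out from the middle, the two sides not alike, so the squeeze must be found by feel.
- battery_mid (a point): Centre of the loose blue battery, 60 (x) x 22 x 22 mm with black bands, 90 g, lying along the lamp's x under the cover, underside 3 mm below the rim, top 19 mm above it. It must not be nipped by the tab legs (over about 4 N). A brass spring contact holds it endways with about 3 N; it lifts straight up. End contacts rise 12 mm above the rim, side ribs to the rim.
- tray_floor (a point): Middle of the inner floor, 3 mm above the bench, of the shallow green tray, which does not move: outside 230 (x) x 170 (y) x 18 mm, top bead at 21 mm, walls 3 mm. x is its long axis, z up. There is room for the cover in one half of its length and the battery in the other.
- screwdriver: Red-handled screwdriver, 28 x 199 x 30 mm, lying on the bench; leave alone.
- tape_roll: Roll of black tape, 62 x 59 x 19 mm, lying on the bench; leave alone.
- tyre_lever: Yellow plastic tyre lever, 17 x 117 x 11 mm, lying on the bench; leave alone.
Not all that is in view belongs to the job. What is shaped like the cover but red is not meant.

How it is judged:
On the way, in this order (a step that is already met when the one before it is completed fails the run):
1. the cover is unclipped and lifted clear of the lamp (z of cover in the frame of lamp above 0.1 m and height (world z) of cover above 0.1 m), for 0.1 s.
2. the cover stands right way up in the tray, let go (z of cover_mid in the frame of tray_floor below 0.028 m and horizontal distance between cover_mid and tray_floor below 0.1 m and angle between cover's own z axis and vertical below 0.15 rad and contact force between the fingers and cover below 0.1 N), for 0.2 s.
At the end, for the whole second after the job is handed in: The cover stands at rest in the tray on its feet, right way up within 0.15 rad, and the battery lies at rest on the tray's floor beside it, on any long side; both are let go (z of cover_mid in the frame of tray_floor between 0.015 and 0.028 m and x of cover_mid in the frame of tray_floor between -0.095 and 0.095 m and y of cover_mid in the frame of tray_floor between -0.07 and 0.07 m and angle between cover's own z axis and vertical below 0.15 rad and z of battery_mid in the frame of tray_floor between 0.005 and 0.018 m and x of battery_mid in the frame of tray_floor between -0.105 and 0.105 m and y of battery_mid in the frame of tray_floor between -0.075 and 0.075 m and linear speed of each of cover, battery below 0.02 m/s); the robot touches nothing.
It fails at once if the tab legs nip the battery with more than 4 N (contact force between cover and battery above 4 N).
It fails at once if the cover is pulled against its caught hooks, or pressed on the lamp, with more than 15 N (contact force between cover and lamp above 15 N).
It fails at once if one of the other things on the bench is moved more than 20 mm (distance of any of screwdriver, tape_roll, tyre_lever from where it was at the start of the episode above 0.02 m).
It also fails if it takes over 61 s, if anything falls off the work surface, if the arm or the gripper's body presses on something with over 40 N, if the wrist force passes 120 N, or if a joint passes its speed limit or range.

## Working session

There is one attempt and no reset: what is moved stays moved. The work goes in short steps, Python scripts to look and compute and a tool call to move; the robot and the scene stay as the last step left them, time stands still between calls to the robot, and variables do not carry over. Pictures are saved under pics/ and viewed, and the job is handed in when it is done.

Besides the shell and the picture viewer there is one more tool, called by a JSON object that holds its "api" and its "payload", one argument or row to a line. carry_out: Moves the arm, as the interface text tells. Its arguments: {"type":"object","properties":{"targets":{"type":"array"},"squeeze":{"type":"number"}},"required":["targets"]}

```bash
ls; mkdir -p pics
python3 - <<'E'
from station import arm
import cv2
s=arm.get_state();print(s, arm.grip_depth)
for n in ("scene","top"):
    p,d=arm.grab_frame(n);cv2.imwrite(f"pics/{n}0.png",p[:,:,::-1])
    for q in ("lamp","cover","tray_floor","cover_mid","lamp_rim"):
        r=arm.landmark_of(n,q)
        print(n,q,[(x['point'],round(x['conf'],2)) for x in r][:4])
    print(arm.camera_model(n))
E
```

```text
pics
{'t': 0.0, 'q': array([-8.15947088e-01,  3.59358411e-01,  1.10557435e-02, -3.74413064e-04,
       -1.22407626e+00, -2.88130463e-01]), 'qd': array([ 1.52762026e-03, -1.14943930e-04,  5.08902229e-04, -5.00107878e-04,
        6.14723728e-05, -2.42952654e-04]), 'joint_efforts': array([ 9.66837142e-04, -5.82712913e+01,  2.93053293e+01,  6.99707419e+00,
        6.81172955e-03, -1.35781906e-04]), 'eef_pos': array([ 0.30365174, -0.6026191 ,  0.40373513]), 'ee_rot': array([ 3.13997526e+00, -1.12296055e-04, -2.67500130e+00]), 'force': array([-0.2267665 ,  1.3652651 ,  0.38413812]), 'moment': array([ 0.02144509, -0.04677668, -0.05542391]), 'width': 0.08744646239569247} 0.1593
scene lamp [([235.0, 394.9], 0.67)]
scene cover [([213.7, 393.6], 0.78), ([264.1, 446.9], 0.74)]
scene tray_floor [([276.2, 302.6], 0.69)]
scene cover_mid [([269.1, 450.8], 0.67), ([210.1, 394.0], 0.63)]
scene lamp_rim [([213.3, 394.0], 0.8)]
{'camera_matrix': array([[579.69244754,   0.        , 315.57641521],
       [  0.        , 579.69244754, 237.04632581],
       [  0.        ,   0.        ,   1.        ]]), 'worl
[... 354 characters left out ...]
])}
top lamp [([274.8, 388.8], 0.81)]
top cover [([339.8, 410.6], 0.78), ([268.2, 396.1], 0.57)]
top tray_floor [([262.0, 288.7], 0.62)]
top cover_mid [([335.0, 412.4], 0.92), ([269.1, 397.7], 0.6)]
top lamp_rim [([270.9, 395.8], 0.94), ([271.3, 394.6], 0.62)]
{'camera_matrix': array([[456.68812282,   0.        , 313.18183165],
       [  0.        , 456.68812282, 247.34767699],
       [  0.        ,   0.        ,   1.        ]]), 'world_from_camera': array([[-0.02080919, -0.9873469 ,  0.15720394,  0.41906113],
       [-0.99967197,  0.01819986, -0.0180198 ,  0.19675723],
       [ 0.01493071, -0.15752735, -0.98740175,  1.09808328],
       [ 0.        ,  0.        ,  0.        ,  1.        ]])}
```

View pics/scene0.png

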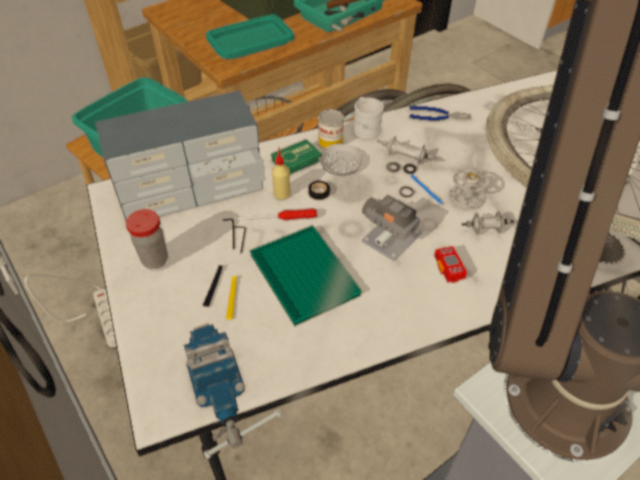

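View pics/top0.png

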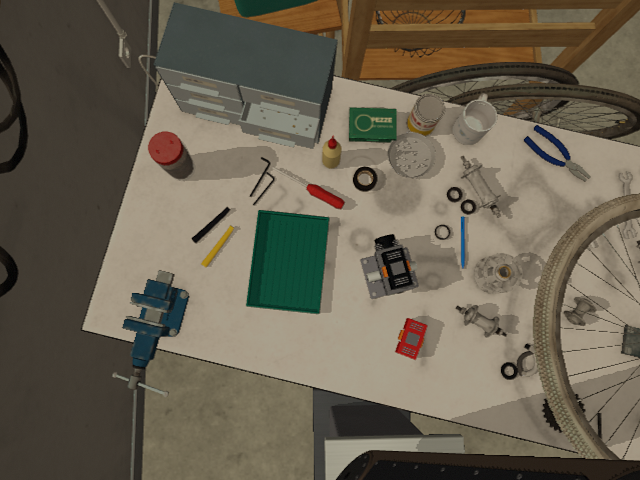

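The scene shows the black cover with orange caps on the grey lamp at top-view px (268,396) [row,col], and the red look-alike at (339,411). The tray is at about (262,288). I choose the black one on the lamp, and will check it in a crop and triangulate it.

```bash
cat > h.py <<'E'
import numpy as np, cv2
from station import arm
def ray(cm,pt):
    K=cm['camera_matrix'];T=cm['world_from_camera']
    d=T[:3,:3]@np.linalg.inv(K)@np.array([pt[1],pt[0],1.]);return T[:3,3],d/np.linalg.norm(d)
def tri(rs):
    A=np.zeros((3,3));b=np.zeros(3)
    for o,d in rs:
        P=np.eye(3)-np.outer(d,d);A+=P;b+=P@o
    x=np.linalg.solve(A,b);return x,[np.linalg.norm((np.eye(3)-np.outer(d,d))@(x-o)) for o,d in rs]
def atz(cm,pt,z):
    o,d=ray(cm,pt);return o+d*(z-o[2])/d[2]
def cloud(cm,dep):
    K=cm['camera_matrix'];T=cm['world_from_camera'];v,u=np.mgrid[0:480,0:640]
    P=np.stack([(u-K[0,2])/K[0,0]*dep,(v-K[1,2])/K[1,1]*dep,dep],-1)
    return P@T[:3,:3].T+T[:3,3]
E
python3 - <<'E'
from h import *
T=arm.camera_model("top");S=arm.camera_model("scene")
for n,a,b in (("lamp_rim",(270.9,395.8),(213.3,394)),("cover_mid",(269.1,397.7),(210.1,394)),("tray",(262,288.7),(276.2,302.6)),("lamp",(274.8,388.8),(235,394.9)),("red",(335,412.4),(269.1,450.8))):
    print(n,*tri([ray(T,a),ray(S,b)]))
p,d=arm.grab_frame("top")
C=cloud(T,d)
cv2.imwrite("pics/topcrop.png",cv2.resize(p[220:370,340:460,::-1],None,fx=4,fy=4,interpolation=cv2.INTER_CUBIC))
# tray wall, cover top
hsv=cv2.cvtColor(p,cv2.COLOR_RGB2HSV)
m=(hsv[...,0]>70)&(hsv[...,0]<95)&(hsv[...,1]>120)&(d>0)
m[:200]=0;m[:,:240]=0;m[:,335:]=0
P=C[m];print("tray",len(P),np.percentile(P,[1,50,99],axis=0))
print(cv2.minAreaRect(P[:,:2].astype(np.float32)*1000))
f=P[P[:,2]<.01];print(np.median(f,axis=0), cv2.minAreaRect(f[:,:2].astype(np.float32)*1000))
m=(C[...,2]>.098)&(C[...,2]<.125);m[:220]=0;m[330:]=0;m[:,:350]=0;m[:,:][:,440:]=0
P=C[m];print("cover",len(P),np.percentile(P,[1,50,99],axis=0));print(cv2.minAreaRect(P[:,:2].astype(np.float32)*1000))
m=(C[...,2]>.04)&(C[...,2]<.2);m[:220]=0;m[330:]=0;m[:,:350]=0;m[:,440:]=0
P=C[m];print("lamp",np.histogram(P[:,2],bins=16,range=(.04,.12)),cv2.minAreaRect(P[:,:2].astype(np.float32)*1000))
E
```

```text
lamp_rim [ 0.52505697 -0.00267499  0.08811775] [np.float64(0.0025560591684872297), np.float64(0.002556059168487199)]
cover_mid [ 0.52863852 -0.00556886  0.09414125] [np.float64(0.00298410393687675), np.float64(0.0029841039368766926)]
tray [ 0.56092582  0.2379829  -0.00739026] [np.float64(0.0013376549460620204), np.float64(0.0013376549460619599)]
lamp [ 0.51995685 -0.00380805  0.01588151] [np.float64(0.0027193930625091594), np.float64(0.002719393062509093)]
red [ 0.37705278 -0.05889665 -0.01304518] [np.float64(0.002450017563035391), np.float64(0.0024500175630354573)]
tray 6901 [[ 0.44545633  0.14878086 -0.00203874]
 [ 0.55977741  0.23922966  0.0028565 ]
 [ 0.67728198  0.3282324   0.02248857]]
((560.8058471679688, 238.48199462890625), (171.3657989501953, 231.48883056640625), 82.7294921875)
[0.55860945 0.23803835 0.00255808] ((561.1419677734375, 237.71200561523438), (164.03964233398438, 223.82786560058594), 82.80065155029297)
cover 849 [[ 0.48628449 -0.0329092   0.0982947 ]
 [ 0.5276237  -0.00421604  0.10636053]
 [ 0.56961547  0.02446588  0.11069803]]
((527.5868530273438, -4.0155487060546875), (83.84077453613281, 58.96883010864258), 12.269780158996582)
lamp (array([108,  24,   7,  17,  38,  40, 107, 322, 225,  17,  23,  68, 184,
       613,  22,   0]), array([0.04 , 0.045, 0.05 , 0.055, 0.06 , 0.065, 0.07 , 0.075, 0.08 ,
       0.085, 0.09 , 0.095, 0.1  , 0.105, 0.11 , 0.115, 0.12 ])) ((504.43963623046875, -25.82036590576172), (224.97210693359375, 109.34075927734375), 40.4627799987793)
```

View pics/topcrop.png

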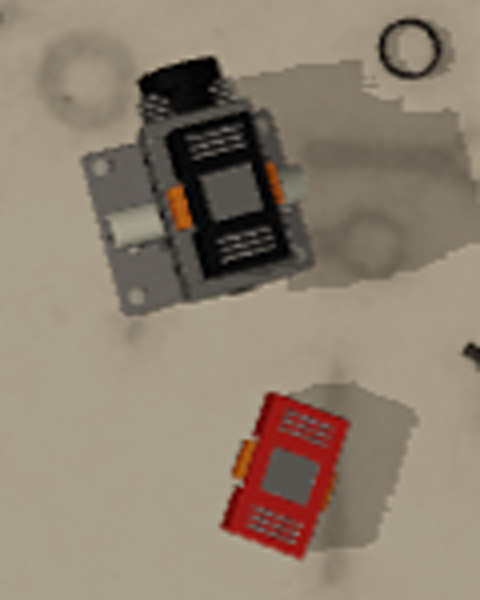

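The crop confirms it: the black cover with two orange caps sits on the lamp, lens up-left (+x, yaw about 0.21). The red one lies on the bench by itself. Now moving above the cover.

{"api": "carry_out", "payload": {
  "targets": [
    [[0,0,0,-0.94,0.87,0,1],[0,0,0,-0.94,0.87,0,1],[0,0,0,-0.94,0.87,0,1],[0,0,0,-0.94,0.87,0,1],[0,0,0,-0.94,0.87,0,1],[0,0,0,-0.94,0.87,0,1],[0,0,0,-0.94,0.87,0,1],[0,0,0,-0.94,0.87,0,1],[0,0,0,-0.94,0.87,0,1],[0,0,0,-0.94,0.87,0,1],[0,0,0,-0.94,0.87,0,1],[0,0,0,-0.94,0.87,0,1],[0,0,0,-0.94,0.87,0,1],[0,0,0,-0.94,0.87,0,1],[0,0,0,-0.94,0.87,0,1],[0,0,0,-0.94,0.87,0,1],[0,0,0,-0.94,0.87,0,1],[0,0,0,-0.94,0.87,0,1],[0,0,0,-0.94,0.87,0,1],[0,0,0,-0.94,0.87,0,1]]
  ]
}}

```text
t: 3.15
eef_pos: [0.5279, -0.0018, 0.4049]
ee_rot: [-3.141, 0.001, -2.675]
force: [0.8, -0.3, -0.3]
width: 0.0877
```

{"api": "carry_out", "payload": {
  "targets": [
    [[0,0,0.9,0,0,0,1],[0,0,0.9,0,0,0,1],[0,0,0,0,0,0,1],[0,0,0,0,0,0,1],[0,0,0,0,0,0,1]]
  ]
}}

```text
t: 3.78
eef_pos: [0.5277, -0.0029, 0.4047]
ee_rot: [-3.142, 0.0, -2.925]
force: [0.2, 0.1, 0.9]
width: 0.0873
```

Run:
```python
from h import *
s=arm.get_state();print(s['t'],s['eef_pos'],s['ee_rot'],s['q'],s['force'])
cm=arm.camera_model("wrist");p,d=arm.grab_frame("wrist");print(cm)
np.savez("w1.npz",p=p,d=d,K=cm['camera_matrix'],T=cm['world_from_camera'])
cv2.imwrite("pics/w1.png",p[:,:,::-1])
for q in ("cover","cover_mid","lamp_rim"):print(q,[(x['point'],round(x['conf'],2)) for x in arm.landmark_of("wrist",q)])
```

```text
3.775 [ 0.5276644  -0.00294331  0.40473862] [-3.14158840e+00  1.60559461e-04 -2.92477791e+00] [ 3.66437356e-01  1.15678746e-01 -3.10631378e-01  3.09112595e-05
 -1.14432807e+00 -1.72043173e+00] [0.15716991 0.08352173 0.85716035]
{'camera_matrix': array([[363.41193439,   0.        , 321.55295701],
       [  0.        , 363.41193439, 242.11731339],
       [  0.        ,   0.        ,   1.        ]]), 'world_from_camera': array([[-2.14127493e-01,  9.39953365e-01,  2.65776388e-01,
         4.56181027e-01],
       [ 9.76805544e-01,  2.06212871e-01,  5.76817241e-02,
        -1.99057781e-02],
       [-5.88381355e-04,  2.71963093e-01, -9.62307503e-01,
         3.85543197e-01],
       [ 0.00000000e+00,  0.00000000e+00,  0.00000000e+00,
         1.00000000e+00]])}
cover [([230.2, 318.1], 0.94), ([43.5, 313.0], 0.66)]
cover_mid [([232.9, 322.6], 0.64), ([37.9, 315.6], 0.62)]
lamp_rim [([286.2, 522.9], 0.55), ([230.4, 318.3], 0.45)]
```

View pics/w1.png

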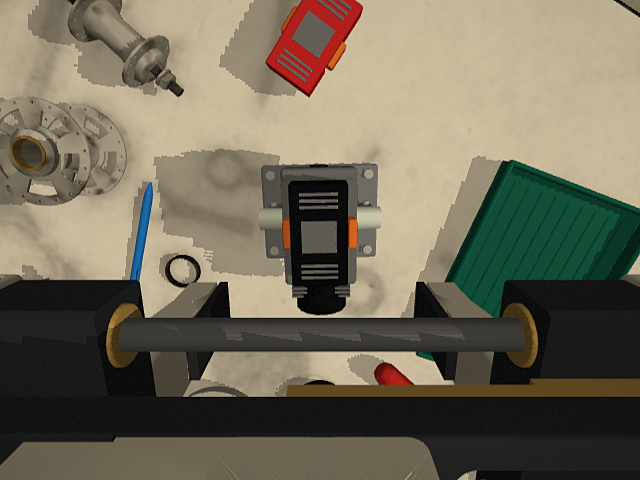

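Wrist view: cover centred around (235,318), orange caps at cols ~286 and ~353, lamp lens below; the red look-alike is at the top (40,315). Now fitting the pose from depth.

```bash
cat >> h.py <<'E'
def coverfit(p,d,cm,roi):
    C=cloud(cm,d);r0,r1,c0,c1=roi
    M=np.zeros(d.shape,bool);M[r0:r1,c0:c1]=1
    hsv=cv2.cvtColor(p,cv2.COLOR_RGB2HSV)
    top=M&(C[...,2]>.1)&(C[...,2]<.115)
    P=C[top];r=cv2.minAreaRect(P[:,:2].astype(np.float32)*1000);print("top",len(P),np.median(P[:,2]),r)
    o=M&(hsv[...,0]>4)&(hsv[...,0]<20)&(hsv[...,1]>150)&(C[...,2]>.07)&(hsv[...,2]>60)
    return C,top,o
E
python3 - <<'E'
from h import *
z=np.load("w1.npz");cm=dict(camera_matrix=z['K'],world_from_camera=z['T'])
p,d=z['p'],z['d']
C,top,o=coverfit(p,d,cm,(150,330,260,390))
P=C[o];print(len(P),P.min(0),P.max(0))
th=-2.925+np.pi
P2=C[top];c=np.array([*cv2.minAreaRect(P2[:,:2].astype(np.float32))[0]])
for yaw in (.20,.2135,.23):
  R=np.array([[np.cos(yaw),np.sin(yaw)],[-np.sin(yaw),np.cos(yaw)]])
  Q=(P2[:,:2])@R.T; print(yaw,np.percentile(Q,[1,99],axis=0),np.ptp(np.percentile(Q,[1,99],axis=0),axis=0), (np.percentile(Q,[1,99],axis=0).mean(0))@R)
yaw=.215;R=np.array([[np.cos(yaw),np.sin(yaw)],[-np.sin(yaw),np.cos(yaw)]])
q=(P[:,:2]-c)@R.T
for s in (q[:,1]>0,q[:,1]<0):print(s.sum(),np.percentile(q[s],[2,50,98],axis=0),np.percentile(P[s,2],[2,50,98]))
cv2.imwrite("pics/w1c.png",cv2.resize(p[150:330,250:400,::-1],None,fx=3.3,fy=3.3,interpolation=cv2.INTER_CUBIC))
E
```

```text
top 6082 0.10791912510109797 ((529.2451171875, -5.826053619384766), (84.06586456298828, 59.36410903930664), 13.436863899230957)
506 [ 0.45618103 -0.03736464  0.08061425] [0.54670349 0.02566501 0.3855432 ]
0.2 [[ 0.47588459 -0.13553248]
 [ 0.55789212 -0.08619209]] [0.08200753 0.04934039] [ 0.52860994 -0.00596256]
0.2135 [[ 0.4743255  -0.14247553]
 [ 0.55639411 -0.09313488]] [0.08206861 0.04934065] [ 0.5286195  -0.00593515]
0.23 [[ 0.47226356 -0.15096467]
 [ 0.55438515 -0.10157035]] [0.08212159 0.04939432] [ 0.52859283 -0.00591602]
276 [[-0.04359027  0.01238886]
 [-0.00254667  0.02628986]
 [ 0.01047759  0.02999108]] [0.08869379 0.09959913 0.24377026]
230 [[-0.01209814 -0.03038497]
 [-0.00144881 -0.02712107]
 [ 0.01135667 -0.02364526]] [0.08885386 0.09969996 0.10697171]
```

View pics/w1c.png

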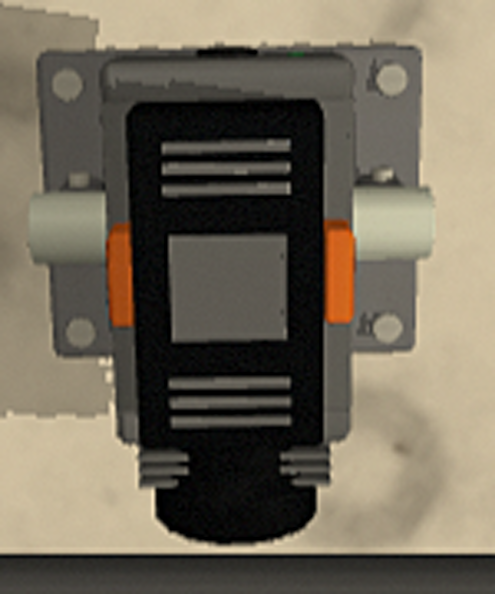

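{"api": "carry_out", "payload": {
  "targets": [
    [[0,0,0,0,0,0.85,1],[0,0,0,0,0.08,0.85,1],[0,0,0,0,0,0.85,1],[0,0,0,0,0,0.85,1],[0,0,0,0,0,0,1],[0,0,0,0,0,0,1],[0,0,0,0,0,0,1]]
  ]
}}

```text
t: 4.85
eef_pos: [0.5276, -0.0008, 0.3207]
ee_rot: [3.142, 0.002, -2.926]
force: [0.5, 0.7, 0.8]
width: 0.088
```

Run:
```python
from h import *
s=arm.get_state();print(s['t'],s['eef_pos'],s['ee_rot'],s['force'])
cm=arm.camera_model("wrist");p,d=arm.grab_frame("wrist")
np.savez("w2.npz",p=p,d=d,K=cm['camera_matrix'],T=cm['world_from_camera'])
cv2.imwrite("pics/w2.png",p[:,:,::-1])
print([(x['point'],round(x['conf'],2)) for x in arm.landmark_of("wrist","cover_mid")])
z1=np.load("w1.npz")
for z in (z1,np.load("w2.npz")):
    cm=dict(camera_matrix=z['K'],world_from_camera=z['T']);C=cloud(cm,z['d'])
    t=(C[...,2]>.104)&(C[...,2]<.113)&(abs(C[...,0]-.529)<.06)&(abs(C[...,1]+.005)<.04)
    L=[];Rr=[]
    for r in range(480):
        ii=np.where(t[r])[0]
        if len(ii)>25: L.append(C[r,ii[0],:2]);Rr.append(C[r,ii[-1],:2])
    for E in (L,Rr):
        E=np.array(E)[6:-6];k=cv2.fitLine(E.astype(np.float32),cv2.DIST_HUBER,0,1e-5,1e-5).ravel();print("edge yaw",np.degrees(np.arctan2(k[1],k[0])))
    P=C[t];r=cv2.minAreaRect(P[:,:2].astype(np.float32)*1000);print(len(P),r,np.median(P[:,2]))
    rim=(C[...,2]>.07)&(C[...,2]<.09)&(abs(C[...,0]-.529)<.04)&(abs(C[...,1]+.005)<.045)
    print("rim z",np.histogram(C[rim][:,2],bins=10,range=(.07,.09))[0])
```

```text
4.85 [ 0.52761907 -0.00075645  0.32069413] [ 3.14151866e+00  1.71825017e-03 -2.92591246e+00] [0.45565945 0.69237981 0.7734042 ]
[([4.6, 306.5], 0.94), ([265.1, 314.4], 0.8)]
edge yaw 13.552007
edge yaw 13.486773
5905 ((529.4581298828125, -6.651054382324219), (84.0382080078125, 45.69352722167969), 13.42774772644043) 0.10794826199367796
rim z [  0   0   0   1 155 890  45  10  15  11]
edge yaw 13.289489
edge yaw 12.882006
9566 ((522.3294677734375, -8.094123840332031), (69.94979095458984, 46.21257781982422), 13.276962280273438) 0.10791850271880839
rim z [   0    0    0    0  158 1401   47   27   22   33]
```

View pics/w2.png

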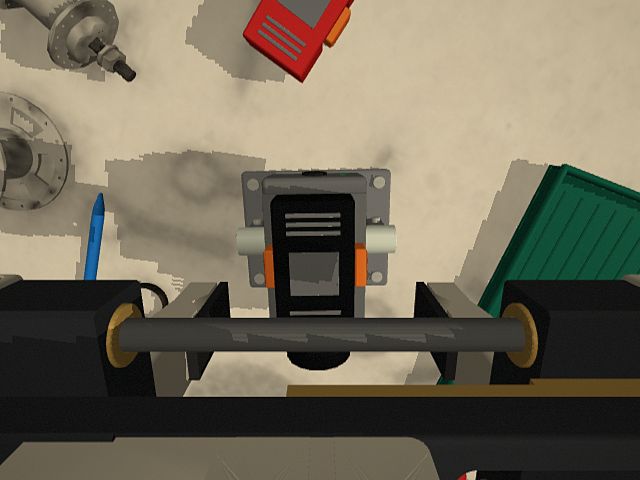

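The w2 picture shows the cover at col 313 between the fingers, whose centre is at col 322, so I shift −6 mm along tool y and turn about 0.9°. Then descend so the fingertips stay above the rim (tip z ≈ 83.5 mm).

{"api": "carry_out", "payload": {
  "targets": [
    [[0,0,-0.12,0,-0.24,0,1],[0,0,0,0,0,0.8,1],[0,0,0,0,0,0.8,1],[0,0,0,0,0,0.5,1],[0,0,0,0,0,0.27,1],[0,0,0,0,0,0,1],[0,0,0,0,0,0,1],[0,0,0,0,0,0,1]]
  ],
  "squeeze": 3
}}

```text
t: 5.95
eef_pos: [0.5287, -0.0066, 0.261]
ee_rot: [3.142, 0.001, -2.909]
force: [-0.1, -0.1, -0.2]
width: 0.0877
```

```bash
cat >> h.py <<'E'
def st(n=6):
    F=[];M=[]
    for _ in range(n):
        s=arm.get_state();F.append(s['force']);M.append(s['moment']);arm.grab_frame("wrist")
    s=arm.get_state();th=s['ee_rot'][2];ty=np.array([np.sin(th),-np.cos(th),0]);tx=np.array([np.cos(th),np.sin(th),0])
    F=np.array(F);print("t",s['t'],"pos",s['eef_pos'].round(4),"yaw",round(np.degrees(th),2),"w",round(s['width'],5),"F tx,ty,up",(F@tx).mean().round(2),(F@ty).mean().round(2),F[:,2].mean().round(2),"sd",F.std(0).round(2),"M",np.mean(M,axis=0).round(3))
E
python3 - <<'E'
from h import *
st(4)
p,d=arm.grab_frame("scene")
cv2.imwrite("pics/s1.png",cv2.resize(p[150:300,330:480,::-1],None,fx=4,fy=4))
E
```

```text
t 6.15 pos [ 0.5286 -0.0067  0.2607] yaw -166.69 w 0.08755 F tx,ty,up 0.03 0.01 -0.13 sd [0.17 0.55 0.28] M [-0.013  0.01  -0.008]
```

View pics/s1.png

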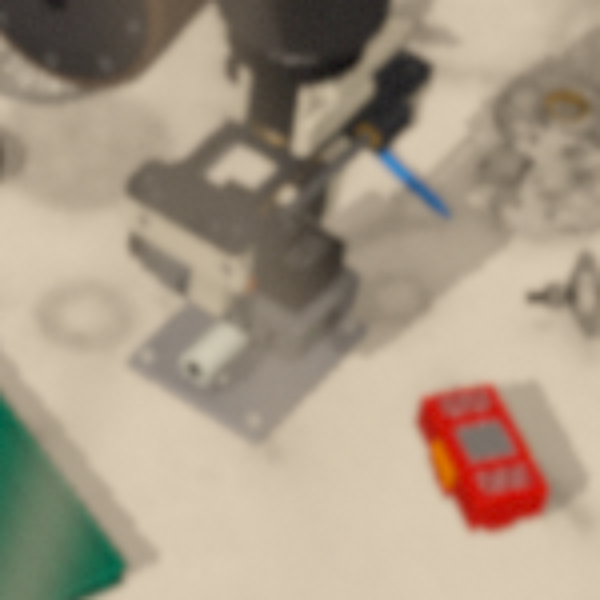

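{"api": "carry_out", "payload": {
  "targets": [
    [[0,0,0,0,0,0,0.52],[0,0,0,0,0,0,0.52],[0,0,0,0,0,0,0.52],[0,0,0,0,0,0,0.52]]
  ],
  "squeeze": 3
}}

```text
t: 6.7
eef_pos: [0.5286, -0.0067, 0.2604]
ee_rot: [3.142, -0.0, -2.909]
force: [0.0, 0.1, -0.2]
width: 0.0666
```

{"api": "carry_out", "payload": {
  "targets": [
    [[0,0,0,0,0,0,0.44],[0,0,0,0,0,0,0.36],[0,0,0,0,0,0,0.28],[0,0,0,0,0,0,0.2],[0,0,0,0,0,0,-1],[0,0,0,0,0,0,-1]]
  ]
}}

```text
t: 7.45
eef_pos: [0.5285, -0.0061, 0.2604]
ee_rot: [3.141, 0.0, -2.909]
force: [-1.6, 6.2, 2.1]
width: 0.0591
```

Run:
```python
from h import *
st(6)
```

```text
t 7.75 pos [ 0.5285 -0.0061  0.2604] yaw -166.69 w 0.05909 F tx,ty,up 0.39 6.1 1.29 sd [0.28 0.6  0.69] M [2.116 0.752 0.009]
```

{"api": "carry_out", "payload": {
  "targets": [
    [[0,0,0,0,0.04,0,-1],[0,0,0,0,0,0,-1],[0,0,0,0,0,0,-1]]
  ]
}}

```text
t: 8.12
eef_pos: [0.5283, -0.0055, 0.2604]
ee_rot: [3.141, 0.0, -2.909]
force: [-1.8, 4.2, 1.5]
width: 0.0595
```

Run:
```python
from h import *
st(4)
```

```text
t 8.325 pos [ 0.5284 -0.0056  0.2604] yaw -166.7 w 0.05942 F tx,ty,up -0.1 4.9 1.21 sd [0.52 0.48 0.57] M [1.81  0.49  0.002]
```

{"api": "carry_out", "payload": {
  "targets": [
    [[0,0,0,0,0.04,0,-1],[0,0,0,0,0,0,-1],[0,0,0,0,0,0,-1]]
  ]
}}

```text
t: 8.7
eef_pos: [0.5281, -0.005, 0.2604]
ee_rot: [-3.141, -0.0, -2.909]
force: [1.1, 0.5, -0.0]
width: 0.0601
```

Run:
```python
from h import *
st(4)
```

```text
t 8.9 pos [ 0.5281 -0.0049  0.2604] yaw -166.69 w 0.06005 F tx,ty,up -0.75 -0.2 0.05 sd [0.46 0.35 0.27] M [ 0.141 -0.117  0.043]
```

{"api": "carry_out", "payload": {
  "targets": [
    [[0,0,0,0,0.04,0,-1],[0,0,0,0,0,0,-1],[0,0,0,0,0,0,-1]]
  ]
}}

```text
t: 9.28
eef_pos: [0.5278, -0.0039, 0.2604]
ee_rot: [-3.141, -0.0, -2.909]
force: [-0.2, -0.3, 0.9]
width: 0.0601
```

Run:
```python
from h import *
st(4)
```

```text
t 9.475 pos [ 0.5278 -0.0038  0.2604] yaw -166.7 w 0.06002 F tx,ty,up 0.02 -0.86 0.55 sd [0.43 0.57 0.38] M [-0.349 -0.     0.005]
```

{"api": "carry_out", "payload": {
  "targets": [
    [[0,0,0,0,0.024,0,-1],[0,0,0,0,0,0,-1],[0,0,0,0,0,0,-1]]
  ]
}}

```text
t: 9.85
eef_pos: [0.5277, -0.0033, 0.2604]
ee_rot: [-3.141, -0.0, -2.909]
force: [0.1, -3.5, 0.4]
width: 0.0601
```

Run:
```python
from h import *
st(4)
```

```text
t 10.05 pos [ 0.5277 -0.0033  0.2604] yaw -166.69 w 0.06005 F tx,ty,up 0.55 -3.11 0.67 sd [0.42 0.4  0.22] M [-1.032 -0.211 -0.019]
```

Contact is found on both sides of the play: free width over the caps is 60.05 mm, and the middle of the play is near y≈−4.7 mm. Centring, then squeezing in stages (width 54.0 means hooks free, 51.2 means battery touched; target about 52.8).

{"api": "carry_out", "payload": {
  "targets": [
    [[0,0,0,0,-0.054,0,-1],[0,0,0,0,0,0,-1],[0,0,0,0,0,0,-1]]
  ]
}}

```text
t: 10.42
eef_pos: [0.5281, -0.0043, 0.2604]
ee_rot: [3.141, 0.0, -2.909]
force: [-0.9, 1.8, 0.9]
width: 0.06
```

{"api": "carry_out", "payload": {
  "targets": [
    [[0,0,0,0,0,0,-1],[0,0,0,0,0,0,-1],[0,0,0,0,0,0,-1]]
  ],
  "squeeze": 7
}}

```text
t: 10.8
eef_pos: [0.5281, -0.0045, 0.2605]
ee_rot: [3.142, 0.0, -2.909]
force: [0.2, 1.7, 1.1]
width: 0.0577
```

Run:
```python
from h import *
st(4)
```

```text
t 11.0 pos [ 0.5281 -0.0045  0.2604] yaw -166.69 w 0.05813 F tx,ty,up -0.51 1.0 0.81 sd [0.24 0.53 0.32] M [ 0.355 -0.05   0.021]
```

{"api": "carry_out", "payload": {
  "targets": [
    [[0,0,0,0,0,0,-1],[0,0,0,0,0,0,-1],[0,0,0,0,0,0,-1]]
  ],
  "squeeze": 10
}}

```text
t: 11.38
eef_pos: [0.5281, -0.0045, 0.2605]
ee_rot: [3.142, 0.0, -2.909]
force: [0.6, 0.6, 1.4]
width: 0.0553
```

Run:
```python
from h import *
st(4)
```

```text
t 11.575 pos [ 0.5281 -0.0045  0.2605] yaw -166.69 w 0.0553 F tx,ty,up -0.6 0.93 1.63 sd [0.34 0.31 0.48] M [ 0.425 -0.086 -0.017]
```

{"api": "carry_out", "payload": {
  "targets": [
    [[0,0,0,0,0,0,-1],[0,0,0,0,0,0,-1],[0,0,0,0,0,0,-1]]
  ],
  "squeeze": 12
}}

```text
t: 11.95
eef_pos: [0.5281, -0.0045, 0.2605]
ee_rot: [-3.142, 0.0, -2.909]
force: [1.0, 0.9, 2.2]
width: 0.0535
```

{"api": "carry_out", "payload": {
  "targets": [
    [[0,0,0,0,0,0,-1],[0,0,0,0,0,0,-1],[0,0,0,0,0,0,-1]]
  ],
  "squeeze": 13
}}

```text
t: 12.32
eef_pos: [0.5281, -0.0045, 0.2605]
ee_rot: [-3.142, 0.0, -2.909]
force: [0.6, 1.4, 2.9]
width: 0.0527
```

Run:
```python
from h import *
st(4)
```

```text
t 12.525 pos [ 0.5281 -0.0045  0.2605] yaw -166.69 w 0.05311 F tx,ty,up -0.69 1.22 2.74 sd [0.22 0.21 0.37] M [ 0.477 -0.199 -0.014]
```

{"api": "carry_out", "payload": {
  "targets": [
    [[0,0,0,0,0,-0.02,-1],[0,0,0,0,0,-0.02,-1],[0,0,0,0,0,0,-1]]
  ]
}}

```text
t: 12.9
eef_pos: [0.5278, -0.0047, 0.2611]
ee_rot: [-3.142, -0.001, -2.91]
force: [-0.5, 0.3, -1.5]
width: 0.0527
```

Run:
```python
from h import *
st(3)
```

```text
t 13.05 pos [ 0.5279 -0.0046  0.2612] yaw -166.7 w 0.05279 F tx,ty,up 0.45 0.29 -1.21 sd [0.14 0.34 0.35] M [-0.008 -0.015  0.028]
```

Force is only the cover's weight; continue slowly.

{"api": "carry_out", "payload": {
  "targets": [
    [[0,0,0,0,0,-0.02,-1],[0,0,0,0,0,-0.02,-1],[0,0,0,0,0,-0.02,-1],[0,0,0,0,0,0,-1]]
  ]
}}

```text
t: 13.55
eef_pos: [0.5281, -0.0045, 0.263]
ee_rot: [-3.142, 0.0, -2.909]
force: [-0.6, -0.5, -0.2]
width: 0.0531
```

Run:
```python
from h import *
st(3)
```

```text
t 13.7 pos [ 0.528  -0.0045  0.2629] yaw -166.7 w 0.05304 F tx,ty,up 0.39 -0.13 -1.02 sd [0.21 0.25 0.7 ] M [-0.011  0.018  0.01 ]
```

{"api": "carry_out", "payload": {
  "targets": [
    [[0,0,0,0,0,-0.03,-1],[0,0,0,0,0,-0.03,-1],[0,0,0,0,0,0,-1]]
  ]
}}

```text
t: 14.08
eef_pos: [0.5281, -0.0045, 0.2645]
ee_rot: [3.142, 0.0, -2.909]
force: [0.1, 0.3, -0.8]
width: 0.0529
```

Run:
```python
from h import *
st(3)
```

```text
t 14.225 pos [ 0.528  -0.0045  0.2644] yaw -166.69 w 0.0527 F tx,ty,up 0.37 0.02 -0.39 sd [0.32 0.66 0.42] M [-0.028 -0.01   0.003]
```

{"api": "carry_out", "payload": {
  "targets": [
    [[0,0,0,0,0,-0.05,-1],[0,0,0,0,0,-0.05,-1],[0,0,0,0,0,-0.05,-1],[0,0,0,0,0,-0.1,-1],[0,0,0,0,0,0,-1]]
  ]
}}

```text
t: 14.85
eef_pos: [0.5281, -0.0045, 0.2709]
ee_rot: [3.142, 0.001, -2.909]
force: [0.5, -0.8, -0.4]
width: 0.0525
```

Run:
```python
from h import *
st(3)
p,d=arm.grab_frame("wrist");cv2.imwrite("pics/w3.png",p[:,:,::-1])
p,d=arm.grab_frame("scene");cv2.imwrite("pics/s3.png",cv2.resize(p[150:300,330:480,::-1],None,fx=4,fy=4))
```

```text
t 15.0 pos [ 0.528  -0.0045  0.2707] yaw -166.7 w 0.05257 F tx,ty,up -0.42 -0.4 -1.02 sd [0.27 0.37 0.49] M [-0.027  0.031 -0.007]
```

View pics/s3.png

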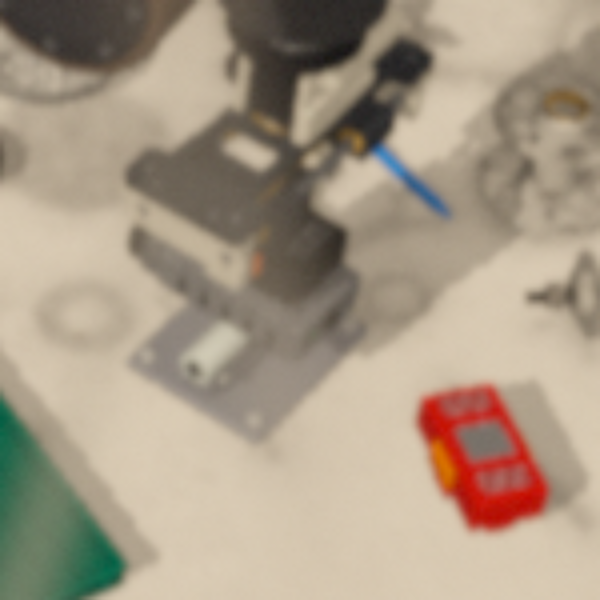

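{"api": "carry_out", "payload": {
  "targets": [
    [[0,0,0,0,0,-0.2,-1],[0,0,0,0,0,-0.4,-1],[0,0,0,0,0,-0.6,-1],[0,0,0,0,0,-0.6,-1],[0,0,0,0,0,-0.6,-1],[0,0,0,0,0,-0.4,-1],[0,0,0,0,0,0,-1],[0,0,0,0,0,0,-1]]
  ]
}}

```text
t: 16.1
eef_pos: [0.5278, -0.0045, 0.3402]
ee_rot: [3.141, -0.001, -2.909]
force: [0.4, -0.3, -0.7]
width: 0.0527
```

Run:
```python
from h import *
st(3)
p,d=arm.grab_frame("wrist");cv2.imwrite("pics/w3.png",p[:,:,::-1])
p,d=arm.grab_frame("scene");cv2.imwrite("pics/s4.png",cv2.resize(p[130:280,320:470,::-1],None,fx=4,fy=4))
```

```text
t 16.25 pos [ 0.5279 -0.0046  0.3401] yaw -166.7 w 0.05231 F tx,ty,up -0.02 -0.21 -0.61 sd [0.24 0.06 0.22] M [0.005 0.005 0.006]
```

View pics/s4.png

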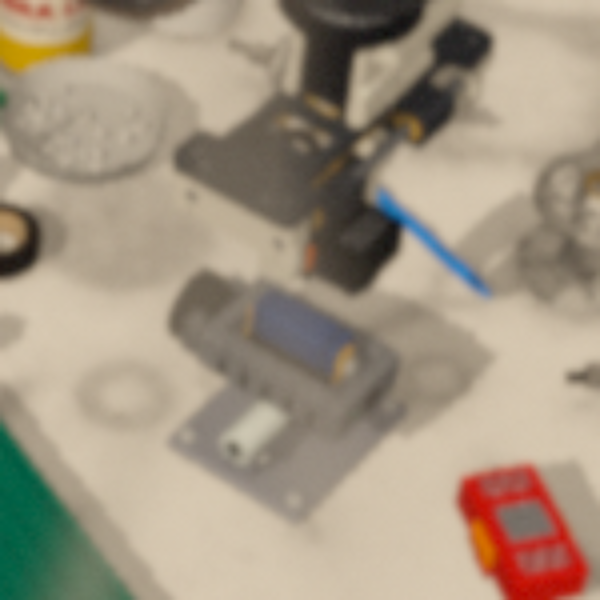

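View pics/w3.png

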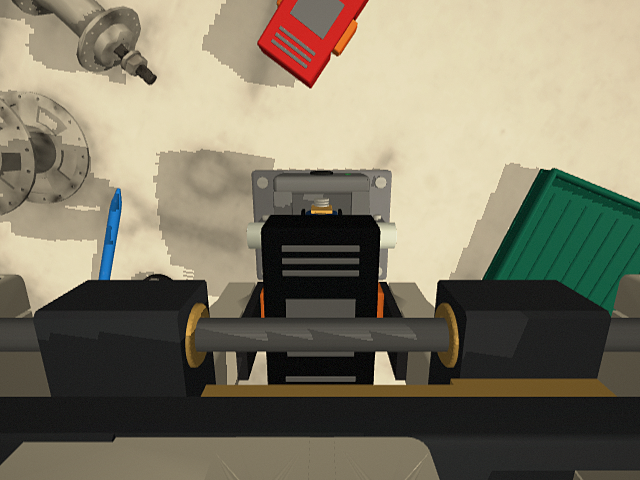

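The cover is lifted clear; the blue battery stayed in the lamp (scene crop, about (335,300)) and the cover sits level in the fingers. Moving to the near half of the tray.

{"api": "carry_out", "payload": {
  "targets": [
    [[0,0,0,-0.06,0.45,0,-1],[0,0,0,-0.117,0.9,0,-1],[0,0,0,-0.117,0.9,0,-1],[0,0,0,-0.117,0.9,0,-1],[0,0,0,-0.117,0.9,0,-1],[0,0,0,-0.117,0.9,0,-1],[0,0,0,-0.117,0.9,0,-1],[0,0,0,-0.117,0.9,0,-1],[0,0,0,-0.117,0.9,0,-1],[0,0,0,-0.117,0.9,0,-1],[0,0,0,-0.117,0.9,0,-1],[0,0,0,-0.06,0.5,0,-1],[0,0,0.85,0,0,0,-1],[0,0,0.85,0,0,0,-1],[0,0,0.85,0,0,0,-1],[0,0,0,0,0,0,-1],[0,0,0,0,0,0,-1]]
  ]
}}

```text
t: 18.48
eef_pos: [0.5022, 0.245, 0.3406]
ee_rot: [-3.141, -0.0, 3.02]
force: [-0.8, 0.0, -1.1]
width: 0.0526
```

Run:
```python
from h import *
st(2)
cm=arm.camera_model("wrist");p,d=arm.grab_frame("wrist");cv2.imwrite("pics/w5.png",p[:,:,::-1])
C=cloud(cm,d)
hsv=cv2.cvtColor(p,cv2.COLOR_RGB2HSV)
m=(hsv[...,0]>70)&(hsv[...,0]<95)&(hsv[...,1]>120)&(d>0)&(C[...,2]<.03)
P=C[m];print(np.percentile(P,[1,50,99],axis=0));print(cv2.minAreaRect(P[:,:2].astype(np.float32)*1000))
```

```text
t 18.575 pos [0.5022 0.245  0.3406] yaw 173.0 w 0.05287 F tx,ty,up 0.74 -0.25 -1.38 sd [0.06 0.16 0.24] M [-0.034 -0.002 -0.028]
[[0.43908739 0.15608669 0.00226591]
 [0.48266496 0.25085344 0.00416745]
 [0.66650739 0.33143871 0.02266836]]
((554.0711059570312, 323.4841613769531), (244.98316955566406, 367.5354919433594), 1.0632160902023315)
```

View pics/w5.png

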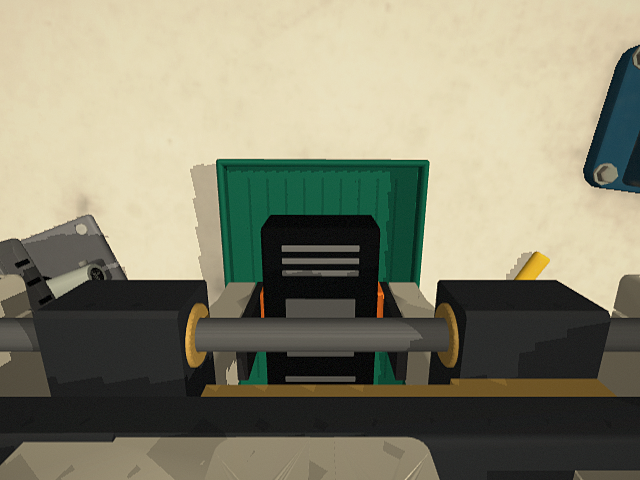

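The cover hangs square and centred over the near half of the tray. Descending.

{"api": "carry_out", "payload": {
  "targets": [
    [[0,0,0,0,0,0.5,-1],[0,0,0,0,0,0.9,-1],[0,0,0,0,0,0.9,-1],[0,0,0,0,0,0.9,-1],[0,0,0,0,0,0.9,-1],[0,0,0,0,0,0.8,-1],[0,0,0,0,0,0.5,-1],[0,0,0,0,0,0.2,-1],[0,0,0,0,0,0,-1],[0,0,0,0,0,0,-1]]
  ]
}}

```text
t: 19.88
eef_pos: [0.5024, 0.2452, 0.2013]
ee_rot: [3.141, 0.001, 3.018]
force: [0.5, -0.2, -0.8]
width: 0.0528
```

{"api": "carry_out", "payload": {
  "targets": [
    [[0,0,0,0,0,0.04,-1],[0,0,0,0,0,0.04,-1],[0,0,0,0,0,0,-1]]
  ]
}}

```text
t: 20.25
eef_pos: [0.5022, 0.245, 0.1987]
ee_rot: [3.142, 0.0, 3.018]
force: [0.3, 0.4, -0.5]
width: 0.0527
```

Run:
```python
from h import *
st(3)
```

```text
t 20.4 pos [0.5022 0.245  0.1987] yaw 172.91 w 0.05278 F tx,ty,up -0.02 0.05 -0.94 sd [0.22 0.26 0.47] M [-0.018  0.007 -0.01 ]
```

{"api": "carry_out", "payload": {
  "targets": [
    [[0,0,0,0,0,0.05,-1],[0,0,0,0,0,0.05,-1],[0,0,0,0,0,0.05,-1],[0,0,0,0,0,0,-1]]
  ]
}}

```text
t: 20.9
eef_pos: [0.5021, 0.245, 0.1948]
ee_rot: [-3.141, -0.0, 3.018]
force: [0.8, -0.2, -0.1]
width: 0.0529
```

Run:
```python
from h import *
st(3)
```

```text
t 21.05 pos [0.5022 0.245  0.1949] yaw 172.91 w 0.05278 F tx,ty,up -0.68 -0.35 -0.63 sd [0.42 0.3  0.39] M [-0.031 -0.046  0.005]
```

{"api": "carry_out", "payload": {
  "targets": [
    [[0,0,0,0,0,0.04,-1],[0,0,0,0,0,0.02,-1],[0,0,0,0,0,0,-1]]
  ]
}}

```text
t: 21.42
eef_pos: [0.5022, 0.245, 0.1939]
ee_rot: [3.141, 0.0, 3.018]
force: [-2.2, -0.1, 4.9]
width: 0.0524
```

Run:
```python
from h import *
st(3)
```

```text
t 21.575 pos [0.5022 0.245  0.1939] yaw 172.92 w 0.0527 F tx,ty,up 1.41 -0.72 4.96 sd [0.47 0.34 0.44] M [-0.27   0.619 -0.   ]
```

Feet are on the floor (5 N). Opening and rising.

{"api": "carry_out", "payload": {
  "targets": [
    [[0,0,0,0,0,0,0.4],[0,0,0,0,0,0,0.6],[0,0,0,0,0,0,0.8],[0,0,0,0,0,0,0.8],[0,0,0,0,0,0,0.8],[0,0,0,0,0,-0.1,0.8],[0,0,0,0,0,-0.5,0.8],[0,0,0,0,0,-1,0.8],[0,0,0,0,0,-1,0.8],[0,0,0,0,0,-1,0.8],[0,0,0,0,0,-1,0.8],[0,0,0,0,0,-1,0.8],[0,0,0,0,0,-0.5,0.8],[0,0,0,0,0,0,0.8],[0,0,0,0,0,0,0.8]]
  ]
}}

```text
t: 23.45
eef_pos: [0.5019, 0.2448, 0.3451]
ee_rot: [-3.141, -0.001, 3.018]
force: [-0.0, 0.3, 0.1]
width: 0.0788
```

Run:
```python
from h import *
st(1)
for n in("wrist","top"):
    cm=arm.camera_model(n);p,d=arm.grab_frame(n)
    if n=="wrist":cv2.imwrite("pics/w6.png",p[:,:,::-1])
    C=cloud(cm,d)
    t=(C[...,2]>.03)&(C[...,2]<.05)&(abs(C[...,0]-.502)<.06)&(abs(C[...,1]-.245)<.05)
    P=C[t];print(n,len(P))
    if len(P)>50:print(np.median(P[:,2]),cv2.minAreaRect(P[:,:2].astype(np.float32)*1000));A=np.c_[P[:,:2],np.ones(len(P))];tp=P[:,2]>.037;print(np.linalg.lstsq(A[tp],P[tp,2],rcond=None)[0])
    if n=="top":
        cv2.imwrite("pics/t6.png",cv2.resize(p[190:330,230:440,::-1],None,fx=3.5,fy=3.5))
        b=cv2.inRange(cv2.cvtColor(p,cv2.COLOR_RGB2HSV),(105,80,40),(130,255,255));b=(b>0)&(C[...,2]>.06)&(C[...,0]<.6)&(abs(C[...,1])<.05);print(b.sum())
        if b.sum()>20:print(cv2.minAreaRect(C[b][:,:2].astype(np.float32)*1000),np.percentile(C[b][:,2],[5,50,95]))
```

```text
t 23.5 pos [0.5019 0.2448 0.3449] yaw 172.9 w 0.07895 F tx,ty,up 0.06 0.31 0.11 sd [0. 0. 0.] M [0.023 0.015 0.034]
wrist 6155
0.0413910329665117 ((503.19525146484375, 243.65936279296875), (61.26280212402344, 83.34488677978516), 82.85923767089844)
[ 0.00191663 -0.00084564  0.04070156]
top 110
0.0394636456257873 ((465.9764404296875, 247.28399658203125), (45.887855529785156, 14.093310356140137), 89.79593658447266)
[-0.05365035  0.00682998  0.06349557]
235
((529.0494995117188, -3.752716064453125), (58.30814743041992, 20.648544311523438), 14.055999755859375) [0.09468591 0.09801544 0.1015216 ]
```

View pics/w6.png

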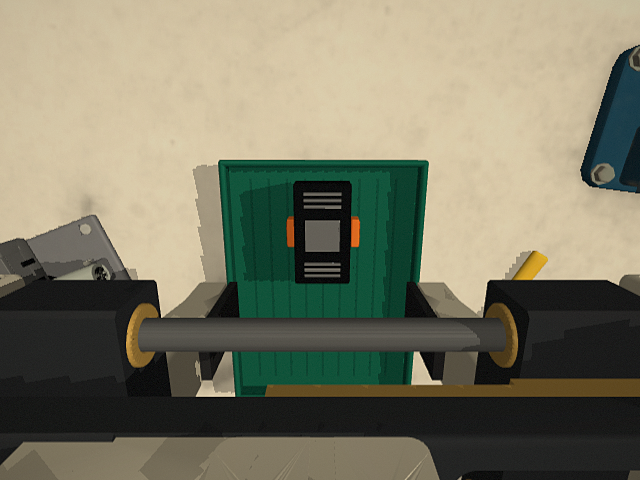

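View pics/t6.png

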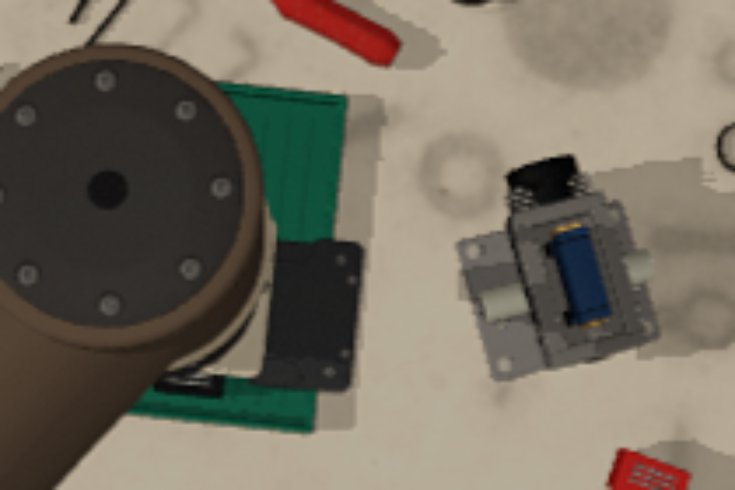

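Wrist view: the cover stands level in the near half of the tray (235,322), top at 40.5 mm as expected, fingers clear. The top view shows the blue battery still in the lamp. Back to the battery.

{"api": "carry_out", "payload": {
  "targets": [
    [[0,0,-0.85,0,0,0,0.2],[0,0,-0.85,0,0,0,0.2],[0,0,-0.85,0,0,0,0.2],[0,0,0,0.06,-0.45,0,0.2],[0,0,0,0.117,-0.9,0,0.2],[0,0,0,0.117,-0.9,0,0.2],[0,0,0,0.117,-0.9,0,0.2],[0,0,0,0.117,-0.9,0,0.2],[0,0,0,0.117,-0.9,0,0.2],[0,0,0,0.117,-0.9,0,0.2],[0,0,0,0.117,-0.9,0,0.2],[0,0,0,0.117,-0.9,0,0.2],[0,0,0,0.117,-0.9,0,0.2],[0,0,0,0.117,-0.9,0,0.2],[0,0,0,0.06,-0.5,0,0.2],[0,0,0,0,0,0,0.2],[0,0,0,0,0,0,0.2]]
  ]
}}

```text
t: 25.72
eef_pos: [0.528, -0.0045, 0.346]
ee_rot: [3.142, 0.0, -2.91]
force: [0.3, -0.4, 0.6]
width: 0.0525
```

Run:
```python
from h import *
st(1)
n="wrist"
cm=arm.camera_model(n);p,d=arm.grab_frame(n)
cv2.imwrite("pics/w7.png",p[:,:,::-1])
C=cloud(cm,d)
b=cv2.inRange(cv2.cvtColor(p,cv2.COLOR_RGB2HSV),(105,80,30),(130,255,255));b=(b>0)&(C[...,2]>.09)&(C[...,2]<.11)&(abs(C[...,0]-.528)<.05)&(abs(C[...,1])<.05);print(b.sum())
print(cv2.minAreaRect(C[b][:,:2].astype(np.float32)*1000),np.percentile(C[b][:,2],[5,50,95]))
print([(x['point'],round(x['conf'],2)) for x in arm.landmark_of("wrist","battery_mid")])
```

```text
t 25.775 pos [ 0.528  -0.0042  0.3459] yaw -166.69 w 0.05258 F tx,ty,up -0.18 -0.48 0.65 sd [0. 0. 0.] M [ 0.035 -0.033 -0.028]
2759
((529.349365234375, -5.908893585205078), (59.33534240722656, 21.852561950683594), 13.618935585021973) [0.09769097 0.09963909 0.10075099]
[([252.5, 320.1], 0.59)]
```

View pics/w7.png

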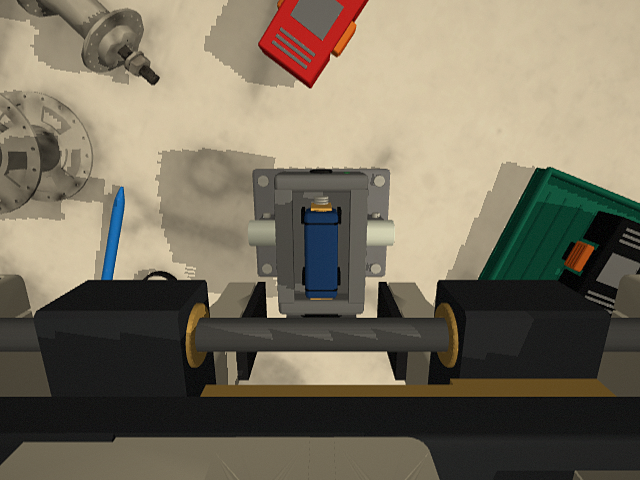

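The wrist view shows the battery (252,320) between the fingers' plane; top z ≈ 0.099 as expected. Descending and gripping.

{"api": "carry_out", "payload": {
  "targets": [
    [[0,0,0,-0.02,0,0.6,0.2],[0,0,0,0,0,0.8,0.2],[0,0,0,0,0,0.8,0.2],[0,0,0,0,0,0.7,0.2],[0,0,0,0,0,0.4,0.2],[0,0,0,0,0,0.08,0.2],[0,0,0,0,0,0,0.2],[0,0,0,0,0,0,0.0]]
  ],
  "squeeze": 4
}}

```text
t: 26.88
eef_pos: [0.5287, -0.0043, 0.262]
ee_rot: [3.142, 0.001, -2.909]
force: [-0.8, 0.8, 0.7]
width: 0.0473
```

{"api": "carry_out", "payload": {
  "targets": [
    [[0,0,0,0,0,0,-0.2],[0,0,0,0,0,0,-0.35],[0,0,0,0,0,0,-0.5],[0,0,0,0,0,0,-1],[0,0,0,0,0,0,-1],[0,0,0,0,0,0,-1]]
  ]
}}

```text
t: 27.62
eef_pos: [0.5286, -0.0044, 0.2615]
ee_rot: [-3.141, 0.0, -2.909]
force: [-0.6, -0.5, 1.3]
width: 0.022
```

Run:
```python
from h import *
st(3)
```

```text
t 27.775 pos [ 0.5286 -0.0045  0.2615] yaw -166.69 w 0.02168 F tx,ty,up 0.74 -0.93 2.04 sd [0.33 0.46 0.61] M [-0.4    0.129  0.026]
```

Gripped at 22 mm width. Tighten a little and lift straight up.

{"api": "carry_out", "payload": {
  "targets": [
    [[0,0,0,0,0,0,-1],[0,0,0,0,0,0,-1],[0,0,0,0,0,-0.05,-1],[0,0,0,0,0,-0.1,-1],[0,0,0,0,0,-0.2,-1],[0,0,0,0,0,-0.3,-1],[0,0,0,0,0,-0.5,-1],[0,0,0,0,0,-0.7,-1],[0,0,0,0,0,-0.7,-1],[0,0,0,0,0,-0.5,-1],[0,0,0,0,0,0,-1]]
  ],
  "squeeze": 15
}}

```text
t: 29.15
eef_pos: [0.5286, -0.0044, 0.3389]
ee_rot: [3.141, 0.002, -2.909]
force: [0.7, -0.4, -2.5]
width: 0.022
```

Run:
```python
from h import *
st(2)
p,d=arm.grab_frame("wrist");cv2.imwrite("pics/w8.png",p[:,:,::-1])
p,d=arm.grab_frame("scene");cv2.imwrite("pics/s8.png",cv2.resize(p[130:280,320:470,::-1],None,fx=4,fy=4))
```

```text
t 29.25 pos [ 0.5282 -0.0045  0.3374] yaw -166.7 w 0.02205 F tx,ty,up -0.23 0.39 -1.84 sd [0.53 0.86 0.69] M [-0.006  0.016 -0.007]
```

View pics/s8.png

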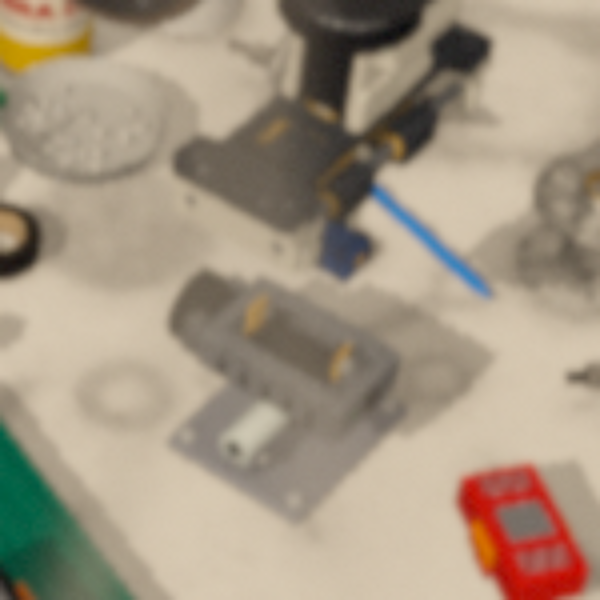

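View pics/w8.png

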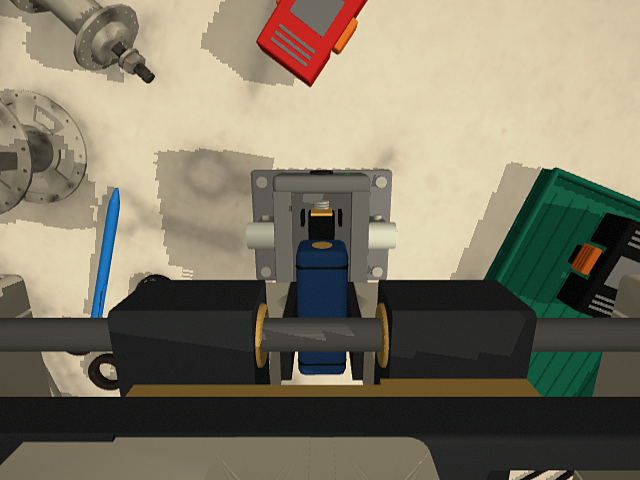

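The battery is held level between the pads, lamp empty. Moving to the tray's far half.

{"api": "carry_out", "payload": {
  "targets": [
    [[0,0,0,-0.29,0.41,0,-1],[0,0,0,-0.58,0.83,0,-1],[0,0,0,-0.58,0.83,0,-1],[0,0,0,-0.58,0.83,0,-1],[0,0,0,-0.58,0.83,0,-1],[0,0,0,-0.58,0.83,0,-1],[0,0,0,-0.58,0.83,0,-1],[0,0,0,-0.58,0.83,0,-1],[0,0,0,-0.58,0.83,0,-1],[0,0,0,-0.58,0.83,0,-1],[0,0,0,-0.29,0.41,0,-1],[0,0,0.85,0,0,0,-1],[0,0,0.85,0,0,0,-1],[0,0,0.85,0,0,0,-1],[0,0,0,0,0,0,-1],[0,0,0,0,0,0,-1]]
  ]
}}

```text
t: 31.35
eef_pos: [0.622, 0.2306, 0.3377]
ee_rot: [-3.142, -0.0, 3.02]
force: [-0.7, 0.3, -0.9]
width: 0.0218
```

Run:
```python
from h import *
st(1)
cm=arm.camera_model("wrist");p,d=arm.grab_frame("wrist");cv2.imwrite("pics/w9.png",p[:,:,::-1])
```

```text
t 31.4 pos [0.622  0.2306 0.3376] yaw 173.02 w 0.02178 F tx,ty,up 0.75 0.23 -0.92 sd [0. 0. 0.] M [-0.079 -0.065  0.062]
```

View pics/w9.png

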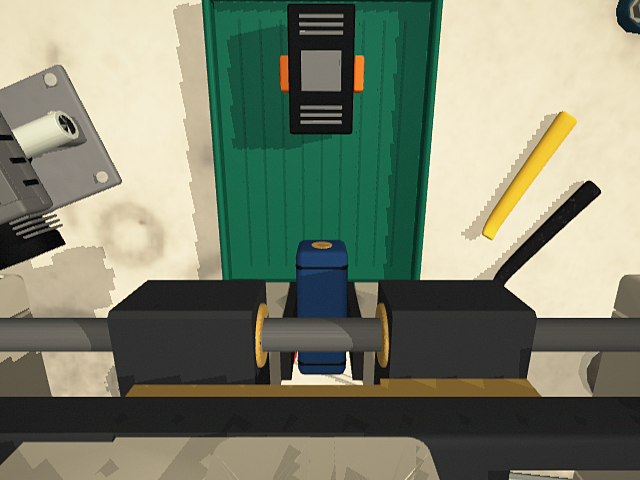

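Cover at (68,320) undisturbed, battery aligned with the tray. Lowering.

{"api": "carry_out", "payload": {
  "targets": [
    [[0,0,0,0,0,0.5,-1],[0,0,0,0,0,0.9,-1],[0,0,0,0,0,0.9,-1],[0,0,0,0,0,0.9,-1],[0,0,0,0,0,0.9,-1],[0,0,0,0,0,0.8,-1],[0,0,0,0,0,0.6,-1],[0,0,0,0,0,0.25,-1],[0,0,0,0,0,0,-1],[0,0,0,0,0,0.04,-1],[0,0,0,0,0,0,-1],[0,0,0,0,0,0,-1]]
  ]
}}

```text
t: 32.95
eef_pos: [0.622, 0.2307, 0.1934]
ee_rot: [3.141, 0.001, 3.018]
force: [0.8, 0.2, -1.5]
width: 0.022
```

{"api": "carry_out", "payload": {
  "targets": [
    [[0,0,0,0,0,0.04,-1],[0,0,0,0,0,0,-1],[0,0,0,0,0,0,-1]]
  ]
}}

```text
t: 33.33
eef_pos: [0.6219, 0.2306, 0.1919]
ee_rot: [-3.142, -0.0, 3.018]
force: [-0.3, -0.4, -1.3]
width: 0.0221
```

Run:
```python
from h import *
st(3)
```

```text
t 33.475 pos [0.622  0.2307 0.1919] yaw 172.9 w 0.02181 F tx,ty,up 0.2 0.1 -0.61 sd [0.14 0.37 0.5 ] M [-0.039 -0.037  0.017]
```

{"api": "carry_out", "payload": {
  "targets": [
    [[0,0,0,0,0,0.05,-1],[0,0,0,0,0,0.05,-1],[0,0,0,0,0,0.04,-1],[0,0,0,0,0,0,-1],[0,0,0,0,0,0,-1]]
  ]
}}

```text
t: 34.1
eef_pos: [0.6219, 0.2307, 0.1884]
ee_rot: [-3.142, -0.0, 3.018]
force: [-0.4, 0.5, -0.2]
width: 0.0221
```

Run:
```python
from h import *
st(3)
```

```text
t 34.25 pos [0.622  0.2307 0.1884] yaw 172.91 w 0.02185 F tx,ty,up 0.06 0.16 -0.73 sd [0.29 0.32 0.34] M [-0.021 -0.043 -0.025]
```

{"api": "carry_out", "payload": {
  "targets": [
    [[0,0,0,0,0,0.03,-1],[0,0,0,0,0,0.02,-1],[0,0,0,0,0,0,-1],[0,0,0,0,0,0,-1]]
  ]
}}

```text
t: 34.75
eef_pos: [0.6219, 0.2307, 0.1876]
ee_rot: [3.141, 0.0, 3.018]
force: [-1.8, -0.4, 5.8]
width: 0.0223
```

Run:
```python
from h import *
st(3)
```

```text
t 34.9 pos [0.6219 0.2307 0.1875] yaw 172.92 w 0.02203 F tx,ty,up 2.13 -0.49 5.65 sd [0.62 0.34 0.14] M [-0.165  0.87  -0.002]
```

On the floor at the expected height (TCP 0.1875). Release partway, rise, back off.

{"api": "carry_out", "payload": {
  "targets": [
    [[0,0,0,0,0,0,-0.3],[0,0,0,0,0,0,0.1],[0,0,0,0,0,0,0.1],[0,0,0,0,0,0,0.1],[0,0,0,0,0,-0.1,0.1],[0,0,0,0,0,-0.5,0.1],[0,0,0,0,0,-1,0.1],[0,0,0,0,0,-1,0.1],[0,0,0,0,0,-1,0.1],[0,0,0,0,0,-1,0.1],[0,0,0,0,0,-1,0.1],[0,0,0,0,0,-0.5,0.1],[0,0,0,0,0,0,0.1],[0,0,0,0,0,0,0.1]]
  ]
}}

```text
t: 36.65
eef_pos: [0.6216, 0.2305, 0.3387]
ee_rot: [-3.141, -0.001, 3.017]
force: [0.8, 0.9, -0.9]
width: 0.048
```

{"api": "carry_out", "payload": {
  "targets": [
    [[0,0,0,0.5,-0.8,0,0.1],[0,0,0,0.5,-0.8,0,0.1],[0,0,0,0.5,-0.8,0,0.1],[0,0,0,0.5,-0.8,0,0.1],[0,0,0,0.5,-0.8,0,0.1],[0,0,0,0.5,-0.8,0,0.1],[0,0,0,0.5,-0.8,0,0.1],[0,0,0,0.5,-0.8,0,0.1],[0,0,0,0.5,-0.8,0,0.1],[0,0,0,0.5,-0.8,0,0.1],[0,0,0,0,0,0,0.1],[0,0,0,0,0,0,0.1]]
  ]
}}

```text
t: 38.15
eef_pos: [0.4733, 0.0474, 0.34]
ee_rot: [3.141, 0.001, 3.018]
force: [-0.9, -0.6, -0.4]
width: 0.0482
```

Run:
```python
from h import *
st(1)
cm=arm.camera_model("top");p,d=arm.grab_frame("top");C=cloud(cm,d)
cv2.imwrite("pics/t10.png",cv2.resize(p[140:340,180:440,::-1],None,fx=3,fy=3))
b=cv2.inRange(cv2.cvtColor(p,cv2.COLOR_RGB2HSV),(105,80,30),(130,255,255));b=(b>0)&(C[...,0]>.5)&(C[...,1]>.16)&(C[...,1]<.32)
def loc(P):
    a=np.radians(-7.3);c=np.array([.561,.238]);x=P[:,:2]-c
    return np.c_[x@[np.cos(a),np.sin(a)],x@[-np.sin(a),np.cos(a)],P[:,2]-.003]
print("bat",b.sum(),np.percentile(loc(C[b]),[2,50,98],axis=0))
t=(C[...,2]>.036)&(C[...,2]<.05)&(abs(C[...,0]-.502)<.06)&(abs(C[...,1]-.245)<.05)
print("cov",t.sum(),np.percentile(loc(C[t]),[2,50,98],axis=0))
```

```text
t 38.2 pos [0.4734 0.0477 0.3399] yaw 172.9 w 0.04847 F tx,ty,up 0.86 -0.69 -0.41 sd [0. 0. 0.] M [-0.078  0.001  0.006]
bat 195 [[ 0.03338306 -0.00900257  0.0174457 ]
 [ 0.06059658  0.00019703  0.0215375 ]
 [ 0.08882642  0.00940613  0.02496809]]
cov 700 [[-0.09909344 -0.02379121  0.03390388]
 [-0.05895817 -0.00161128  0.03722714]
 [-0.01915588  0.02023565  0.04071976]]
```

View pics/t10.png

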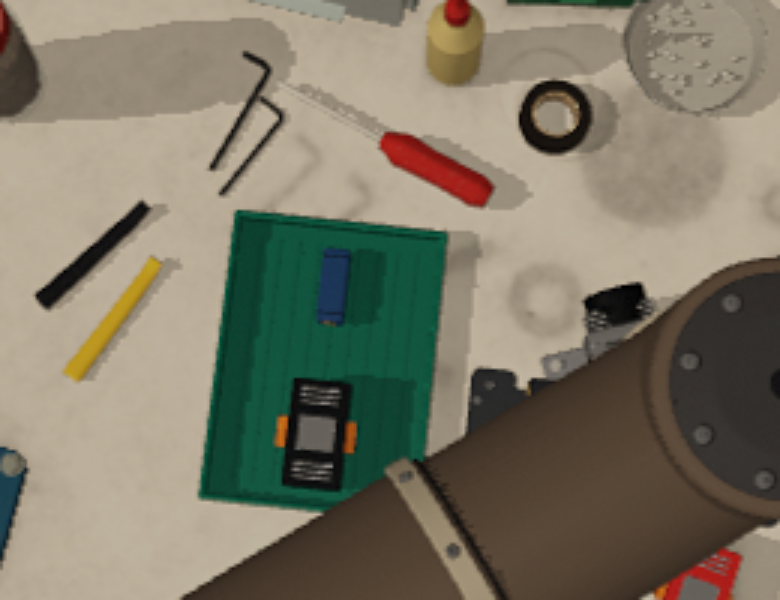

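Both lie in the tray: battery at crop (285,333), top 22 mm above the floor; cover at (434,317), top 37.5 mm above the floor, upright. Other items are undisturbed and the gripper is clear.

```bash
python3 -c "
from station import arm
print(arm.job_done())"
```

```text
the job is handed in; nothing more can be done
None
```

The cover and the battery are both in the green tray, and I handed the job in at about 38 s of the 61 s allowed. `job_done()` gives no verdict, so what follows is from my own checks.

- **Squeeze:** I felt for the cover's play by side force and centred the gripper in it. I then squeezed in stages to 13 N, which pressed each tab in about 3.5 mm (from 60.05 mm over the caps to about 53 mm).
- **Lift:** The first 10 mm were slow, with only the cover's weight on the wrist and no sign of a catch still holding.
- **Placing:** The cover stands in the near half of the tray. The battery was gripped at 22 mm, lifted straight up and laid in the far half.
- **Last checks, cover (top camera):** Centred about 60 mm from the tray's middle, upright, with its top 37 mm above the tray floor, as expected.
- **Last checks, battery (top camera):** Centred about 60 mm the other way, lying on a long side, with its top about 22 mm above the floor, as expected.
- **Other things:** The screwdriver, tape roll and tyre lever look untouched by eye in the last picture; I did not measure them. The gripper ended clear of everything.

**Disagreement:** the wrist and top cameras differed by about 2 mm on the cover and battery positions, which is within the stated calibration. The squeeze position was set by feel instead. The side forces implied about 2.0 mm of play against the stated 1.6 mm, so I aimed for the middle.

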